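# Feed a meal tray through the gated infeed chute

## Task

Press the yellow treadle down with one fingertip to swing the red gate up out of the chute, and while keeping it held open push the blue tab of the tray carrier with the other finger until the carrier meets the black end stop. The gate must not come down on the tray or catch it as it goes by; then take the hand away so that the gate closes behind the tray. Slide the carrier only, never lift it, and leave the film roll, the pot and the jar where they stand.

Things in the scene. Friction and masses are not known exactly. Their poses are not given: they have to be found in the camera images.
- chute: Fixed steel chute. Origin on the table under the lane's centre line; x = direction of travel, y = across to the treadle side, z up. In mm: lane x -260 to 250, inside width 96 (y -48 to 48), floor at z 6, walls 8 thick with tops at z 26. The red blade hangs across the lane at x 120. Black end stop: face at x 250, top at z 34.
- gate (a joint): Rocking gate, rad: 0 closed, grows as the treadle is pressed, stop at 0.95. A weak spring (about 4 to 7 N at the treadle) closes it when let go. It clears the tray from about 0.45 up; 0.6 to 0.85 is a good opening. Raised, blade and arm stand over the lane up to 150 mm high: the hand stays upstream of them. The tray cannot push the gate open.
- treadle (a point): Middle of the upper face of the yellow treadle plate, 45 mm out from the shaft; moves with the gate. Plate 330 mm long (chute x -235 to 95), 4 mm thick, from 5 to 67 mm out from the shaft's axis. Closed it rises outward at 0.26 rad; at gate angle q its slope is 0.26 - q. A fingertip can slide along it. At 0.7 rad the plate is about 37 mm above the table 35 mm out.
- blade (a point): Middle of the lower edge of the red blade (60 mm wide, 6 mm thick, 35 mm tall); moves with the gate.
- carrier: Loose carrier (0.3 to 0.6 kg) with a black meal tray fixed on it, sliding in the lane. Origin: centre of the underside of the tray part; x = travel, z up. Tray part 110 mm long (x -55 to 55), 90 wide, 32 tall. Behind it a low tongue (6 mm thick) that passes below the closed gate ends in an upright blue push tab. Against the stop the origin is at chute x 195, the tab still upstream of the gate.
- push_tab (a point): Middle of the width of the rear (upstream) face of the blue push tab, 30 mm above the carrier's underside and 154 mm behind the carrier's origin. Tab 80 mm wide, 45 mm tall, 8 mm thick. Sliding the carrier takes about 2 to 7 N.
- film_roll: Bystander: white film roll standing upright, 64 mm diameter, 85 mm tall; origin at the centre of its underside.
- pot: Bystander: black open pot, 90 mm diameter, 50 mm tall; origin at the centre of its underside.
- jar: Bystander: amber jar, 60 mm diameter, 80 mm tall; origin at the centre of its underside.
- hinge (a point): Point on the axis of the gate's hinge, a 12 mm shaft along the chute at chute y 62, z 51 (x -240 to 140 mm), held by grey posts (16 x 26 mm, tops at z 64) at chute x -253 and 145. The treadle is on its +y side, the lane on the other: an open hand pointing down straddles shaft and wall, one finger on the treadle, the other in the lane. This point is at chute x 0.
Mind the look-alikes: they are no part of the job. Leave any white look-alike of the carrier alone.

How it is judged:
By the outcome, as a careful person would: the job done as asked, in the order asked, and still so for the second after the job is handed in, with the robot touching nothing.
It also fails if it takes over 40 s, if anything falls off the work surface, if the arm or the gripper's body presses on something with over 40 N, if the wrist force passes 120 N, or if a joint passes its speed limit or range.

## Robot

A 6-joint arm with a two-finger parallel gripper is mounted at the origin on the work surface. World frame = base frame: x ahead of the robot, y to its left, z up, the work surface at z = 0. Lengths are in m, angles in rad, forces in N, time in s.
With the tool pointing down it reaches from about 0.35 to 0.725 m from the base axis. Payload 4.3 kg.
Tool frame: the origin (TCP) lies on the centre line of the jaws, within the pads' length; the fingertips stand 25 mm ahead of it and the grasp point (between the pads) lies 6 mm ahead of it (arm.tip_reach is the distance from the TCP to the fingertips, in m); x points along the fingers, y is the direction in which the jaws open and shut, and the axes are right-handed (so a half turn about x gives the same grasp; the last joint's range is limited). The gripper opens to 85 mm and grips with 20 to 120 N. Pads are 22 mm wide; open, the fingers measure 114 mm over their backs; the gripper's body (76 mm by 85 mm) begins 54 mm behind the grasp point. The pads swing forward as they close: fully open they stand 13 mm farther back than shut.
Start: joints at [-1.453, 0.377, 0.081, 1.274, 0, 1.46], TCP at [0.13, -0.56, 0.256] pointing down, gripper open.
Joint ranges: [-2.72, 2.72], [-0.84, 1.66], [-1.02, 1.22], [-1.77, 2.12], [-1.37, 1.28], [-3.14, 3.14]. Speed limits (rad/s): [2.57, 2.57, 3.14, 3.14, 3.14, 3.14].

## Interface

Orientations are given as a unit quaternion [x, y, z, w].
In Python, from plant import arm gives the robot as it stands.
- The arm moves only by the shell command python3 -m inch 'ROWS' [OPENING] [FORCE]. ROWS is JSON, a list that holds one entry, the list of rows, each a list of 6 numbers: the shift along the tool's x, y, z in units of 0.02 m (1.0 is 0.02 m), then the turn, a rotation vector about the tool's x, y, z in units of 5 degrees (1.0 is 5 degrees). A call has 1 to 20 rows; each row shifts and turns the commanded pose from where the row before left it, along the tool's axes as they then stand; what a row does not reach is not made up. A row lasts 1/10 s, in which the tool goes at most 50 mm and 8.59 degrees, less where a joint would pass 70% of its speed; a pose out of reach is approached as far as the arm can. A call with a number of a shift or a turn outside -1 to 1 is refused whole. A call with a gripper value outside its range is refused whole. OPENING is the gripper's target within -1 to 1 (shut at 1, half-way at 0, fully open at -1), set as the call begins (- or left out, the last holds). The fingers move at their own pace and stop on an object; FORCE is the grip in N (left out, the last holds). Time passes only in rows, so rows that do not move let the fingers close. It gives the time, the measured TCP pose, the force and the opening at its end, in the units of the state.
- arm.get_obs(): the state, without advancing time (a new reading comes with each control period).
- arm.read_camera(name): name is "scene" or "top" or "wrist"; returns the picture (480x640x3 uint8, red, green, blue); there is no depth.
- arm.calibration(name): a dict with "fx", "fy", "cx", "cy" (pixels), "dist_coeffs" ([k1, k2, p1, p2, k3] as OpenCV has them; the pictures are not rectified), "position" and "rotation" of the camera in the world; the wrist camera has in their place "hand_eye" (4x4, takes a point from camera to tool coordinates, whose origin is the TCP and whose axes are the tool frame's). Camera axes: x right, y down, z forward; pixel columns grow to the right and rows downward; lengths in m; the calibration is good to about 2 mm. A picture is of the moment at which its call begins: read the wrist's pose just before it. calibration takes no time and is no camera call.
- arm.close_job(): hands the job in, once; it reports no verdict.
The state is a dict: "time": time; "joint_positions": joint angles; "joint_vel": joint speeds; "effort": joint torques, N m; "ee_pos": TCP position; "ee_rot": TCP orientation; "contact_force": force on the tool from outside, world axes, zero at the start; "moment": the same for the moment, N m; "gripper_width": opening from 0.0 (shut) to 1.0 (fully open).
Only numpy, scipy, OpenCV 4.12 (cv2) and the standard library are available. Lean on these libraries where they do the work, as an engineer would, in place of code of your own. Each camera call takes 0.05 s, during which the arm holds its last target.

## Working session

There is one attempt and no reset: what is moved stays moved. The work goes in short steps, Python scripts to look and compute and a shell command to move; the robot and the scene stay as the last step left them, time stands still between calls to the robot, and variables do not carry over. Pictures are saved under pics/ and viewed, and the job is handed in when it is done.

```bash
ls; mkdir -p pics; python3 - <<'E'
from plant import arm
import cv2
o=arm.get_obs(); print(o['time'],o['ee_pos'],o['ee_rot'],o['gripper_width'],arm.tip_reach)
for n in ('scene','top','wrist'):
    im=arm.read_camera(n); cv2.imwrite(f'pics/{n}0.png',im[:,:,::-1])
    c=arm.calibration(n); print(n,c)
E
```

```text
pics
0.0 [ 0.12978335 -0.55956236  0.25535756] [-0.70252531 -0.08106826  0.70252568 -0.07964797] 1.0009788579453553 0.025
scene {'fx': 537.8219509536007, 'fy': 537.8219509536007, 'cx': 317.2531049603999, 'cy': 233.22013481618814, 'dist_coeffs': array([-0.16650668,  0.        ,  0.        ,  0.        ,  0.        ]), 'position': array([ 1.47657307, -0.09451345,  0.84824942]), 'rotation': array([ 0.7436432 ,  0.52930708, -0.23783995, -0.33205565])}
top {'fx': 454.69327361895154, 'fy': 454.69327361895154, 'cx': 322.34730561566124, 'cy': 236.86101778952073, 'dist_coeffs': array([-0.07325557,  0.        ,  0.        ,  0.        ,  0.        ]), 'position': array([0.52772054, 0.20209216, 0.94807401]), 'rotation': array([ 0.71672605, -0.6955692 ,  0.03982095, -0.03002578])}
wrist {'fx': 395.65689955400813, 'fy': 395.65689955400813, 'cx': 313.96133705769876, 'cy': 245.6646585829431, 'dist_coeffs': array([-0.02983891,  0.        ,  0.        ,  0.        ,  0.        ]), 'hand_eye': array([[ 7.65791569e-04, -2.98614618e-01,  9.54373472e-01,
        -1.16484399e-01],
       [ 9.99999558e-01, -2.92057490e-04, -8.93784134e-04,
         7.86560234e-04],
       [ 5.45628929e-04,  9.54373734e-01,  2.98614263e-01,
        -7.71043106e-02],
       [ 0.00000000e+00,  0.00000000e+00,  0.00000000e+00,
         1.00000000e+00]])}
```

View pics/scene0.png

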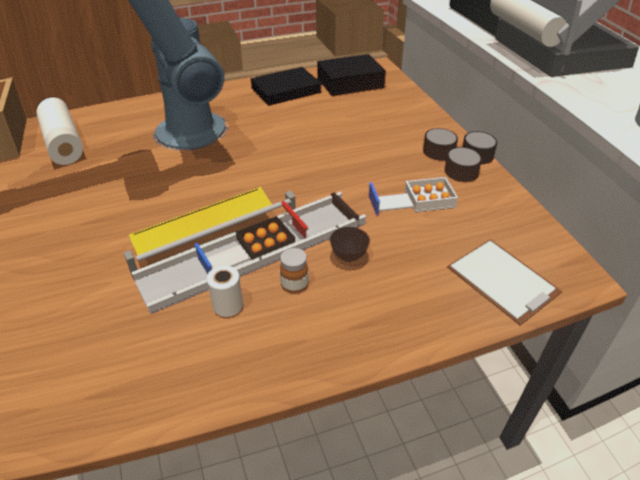

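View pics/top0.png

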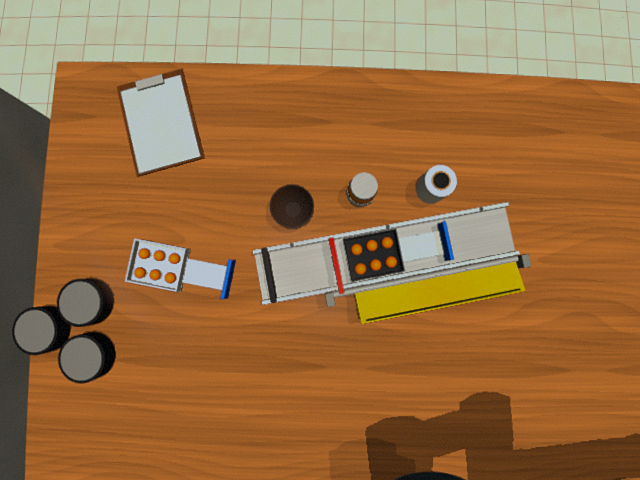

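View pics/wrist0.png

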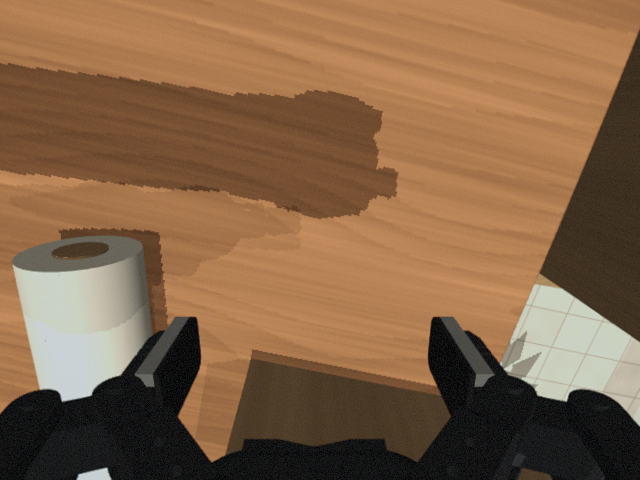

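The top view shows travel running to the left (≈ world +y), with the treadle on the robot's side. The red blade is at px (336,264), the blue tab at (446,241), the yellow treadle at (440,292) and the white look-alike at (180,268). Next I'll measure them.

```bash
cat > h.py <<'E'
import numpy as np, cv2
from scipy.spatial.transform import Rotation as R
from plant import arm
def cam(n,obs=None):
    c=arm.calibration(n); K=np.array([[c['fx'],0,c['cx']],[0,c['fy'],c['cy']],[0,0,1]])
    if n=='wrist':
        T=np.array(c['hand_eye']); Rt=R.from_quat(obs['ee_rot']).as_matrix()
        return K,c['dist_coeffs'],Rt@T[:3,:3],Rt@T[:3,3]+obs['ee_pos']
    r=np.array(c['rotation']); Rm=R.from_quat(r).as_matrix() if r.size==4 else r
    return K,c['dist_coeffs'],Rm,np.array(c['position'])
def rays(n,px,obs=None):
    K,d,Rm,p=cam(n,obs); u=cv2.undistortPoints(np.array(px,float).reshape(-1,1,2),K,d).reshape(-1,2)
    return p,np.c_[u,np.ones(len(u))]@Rm.T
def onz(n,px,z,obs=None):
    p,v=rays(n,px,obs); return p+v*((z-p[2])/v[:,2])[:,None]
def proj(n,P,obs=None):
    K,d,Rm,p=cam(n,obs); return cv2.projectPoints((np.array(P,float).reshape(-1,3)-p)@Rm,np.zeros(3),np.zeros(3),K,d)[0].reshape(-1,2)
def masks(im):
    h=cv2.cvtColor(im,cv2.COLOR_RGB2HSV)
    return dict(yellow=cv2.inRange(h,(24,150,100),(33,255,255)),blue=cv2.inRange(h,(105,150,60),(125,255,255)),
      red=cv2.bitwise_or(cv2.inRange(h,(0,190,90),(4,255,255)),cv2.inRange(h,(174,180,90),(180,255,255))))
def blobs(m,amin=60):
    cs,_=cv2.findContours(m,cv2.RETR_EXTERNAL,cv2.CHAIN_APPROX_NONE)
    return [c for c in cs if cv2.contourArea(c)>amin]
E
python3 - <<'E'
from h import *
np.set_printoptions(precision=4,suppress=True)
for n in('top','scene'):
    im=cv2.imread(f'pics/{n}0.png')[:,:,::-1]
    for k,m in masks(np.ascontiguousarray(im)).items():
        for c in blobs(m): print(n,k,cv2.contourArea(c),cv2.boxPoints(cv2.minAreaRect(c)).round(1).tolist())
im=cv2.imread('pics/top0.png'); cv2.imwrite('pics/topz.png',cv2.resize(im[190:330,240:540],None,fx=2.66,fy=2.66,interpolation=cv2.INTER_CUBIC))
im=cv2.imread('pics/scene0.png'); cv2.imwrite('pics/scenez.png',cv2.resize(im[170:325,110:390],None,fx=2.8,fy=2.8,interpolation=cv2.INTER_CUBIC))
E
```

```text
top yellow 4541.0 [[354.20001220703125, 293.0], [518.4000244140625, 260.1000061035156], [524.5, 290.70001220703125], [360.29998779296875, 323.5]]
top blue 122.5 [[220.39999389648438, 297.8999938964844], [228.10000610351562, 259.3999938964844], [232.3000030517578, 260.29998779296875], [224.6999969482422, 298.70001220703125]]
top blue 109.5 [[441.29998779296875, 221.60000610351562], [445.1000061035156, 220.8000030517578], [453.3999938964844, 258.70001220703125], [449.6000061035156, 259.5]]
top red 159.0 [[328.5, 238.3000030517578], [332.70001220703125, 237.5], [343.5, 291.70001220703125], [339.29998779296875, 292.5]]
scene yellow 2621.0 [[128.6999969482422, 234.5], [263.20001220703125, 184.6999969482422], [270.6000061035156, 204.60000610351562], [136.10000610351562, 254.39999389648438]]
```

View pics/topz.png

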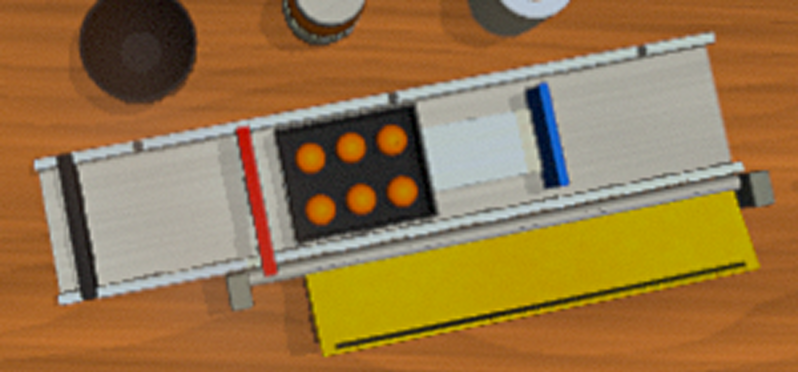

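View pics/scenez.png

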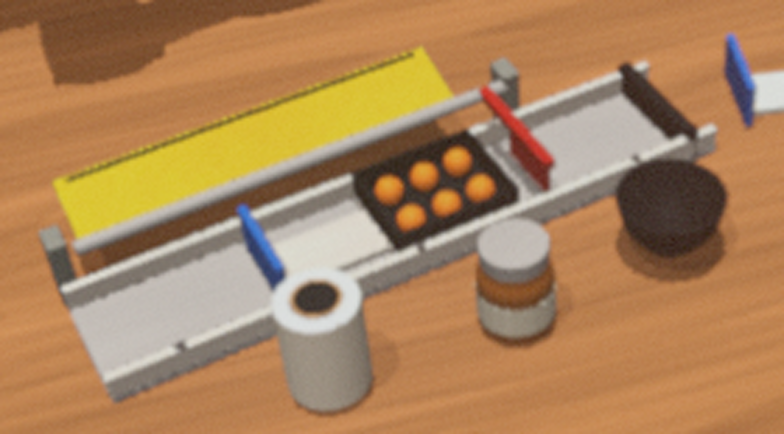

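```bash
python3 - <<'E'
from h import *
np.set_printoptions(precision=4,suppress=True)
Z=lambda L:[(240+(x+.5)/2.66-.5,190+(y+.5)/2.66-.5) for x,y in L]
far=onz('top',Z([(713,34),(36,160)]),.026); near=onz('top',Z([(742,164),(60,300)]),.026)
print('far',far,'near',near,np.linalg.norm(far[0]-far[1]),np.linalg.norm(far[0]-near[0]))
ye=onz('top',[[354.2,293],[518.4,260.1],[524.5,290.7],[360.3,323.5]],.060); print('yellow',ye,np.linalg.norm(ye[2]-ye[3]))
d=far[0]-far[1];d2=ye[2]-ye[3];d3=near[0]-near[1]
for q in(d,d2,d3): print('yaw',np.degrees(np.arctan2(-q[1],-q[0])))
posts=onz('top',Z([(761,188),(240,291)]),.064); print('posts',posts,np.linalg.norm(posts[0]-posts[1]))
print('stop',onz('top',Z([(74,154),(97,297)]),.034))
bt=onz('top',Z([(541,84),(565,186)]),.051); print('tab',bt,np.linalg.norm(bt[0]-bt[1]))
print('red',onz('top',Z([(243,128),(270,273)]),.06))
print('tray',onz('top',Z([(278,128),(417,103),(435,213),(297,241)]),.038))
E
```

```text
far [[ 0.7036 -0.1953  0.026 ]
 [ 0.5885  0.3302  0.026 ]] near [[ 0.6017 -0.2173  0.026 ]
 [ 0.4831  0.3076  0.026 ]] 0.5379576893182293 0.10427592211257218
yellow [[ 0.5082  0.126   0.06  ]
 [ 0.5814 -0.2012  0.06  ]
 [ 0.5209 -0.2132  0.06  ]
 [ 0.4498  0.1127  0.06  ]] 0.3336044474711409
yaw 102.34838823714801
yaw 102.30960459102936
yaw 102.72853806831775
posts [[ 0.581  -0.2145  0.064 ]
 [ 0.4953  0.173   0.064 ]] 0.3968961498547693
stop [[0.5934 0.3005 0.034 ]
 [0.4866 0.279  0.034 ]]
tab [[ 0.6557 -0.0505  0.051 ]
 [ 0.5792 -0.069   0.051 ]] 0.0787356016415593
red [[0.6146 0.1739 0.06  ]
 [0.5088 0.1513 0.06  ]]
tray [[0.6176 0.1468 0.038 ]
 [0.6399 0.0413 0.038 ]
 [0.5568 0.0265 0.038 ]
 [0.5328 0.1304 0.038 ]]
```

```bash
cat >> h.py <<'E'
yaw=np.radians(102.45); O=np.array([.593,.0467,0]); u=np.array([np.cos(yaw),np.sin(yaw),0]); v=np.array([-u[1],u[0],0])
C=np.c_[u,v,[0,0,1]]
def W(x,y,z): return O+C@np.array([x,y,z])/1000
def toC(p): return (C.T@(np.array(p)-O))*1000
Rt_goal=np.c_[[0,0,-1],v,u]
def rep(goal=None):
    o=arm.get_obs(); Rm=R.from_quat(o['ee_rot']).as_matrix()
    print('t',o['time'],'chute',toC(o['ee_pos']).round(1),'F(chute)',(C.T@o['contact_force']).round(1),'w',round(float(o['gripper_width']),3),'q',np.round(o['joint_positions'],2))
    if goal is not None:
        print('shift units',(Rm.T@(np.array(goal)-o['ee_pos'])/.02).round(2),'rot(5deg)',(np.degrees(R.from_matrix(Rm.T@Rt_goal).as_rotvec())/5).round(2))
E
python3 - <<'E'
from h import *
np.set_printoptions(precision=4,suppress=True)
rep(W(-150,49,180)); o=arm.get_obs(); print(R.from_quat(o['ee_rot']).as_matrix())
P={'posts':[(-253,62,64),(145,62,64)],'wall':[(-260,-56,26),(-260,48,26),(250,-48,26)],'tread':[(-235,126.7,69),(95,126.7,69)],'tab':[(-113,-40,51),(-113,40,51)],'hinge':[(-240,62,51),(140,62,51)]}
for n in('scene','top'):
    im=cv2.imread(f'pics/{n}0.png')
    for k,p in P.items():
        for q in proj(n,[W(*a) for a in p]): cv2.circle(im,tuple(int(round(t*8)) for t in q),12,(0,255,0),-1,cv2.LINE_AA,3)
    im=im[170:325,110:390] if n=='scene' else im[190:330,240:540]
    cv2.imwrite(f'pics/{n}ov.png',cv2.resize(im,None,fx=2.6,fy=2.6,interpolation=cv2.INTER_CUBIC))
E
```

```text
t 0.15 chute [-492.2  583.   255.6] F(chute) [ 0.3 -0.   0.3] w 1.002 q [-1.45  0.38  0.08  1.27  0.    1.46]
shift units [  3.81 -16.82 -26.88] rot(5deg) [18.12  0.01  0.02]
[[-0.0002  0.2258 -0.9742]
 [ 0.0016 -0.9742 -0.2258]
 [-1.     -0.0016 -0.0002]]
```

View pics/sceneov.png

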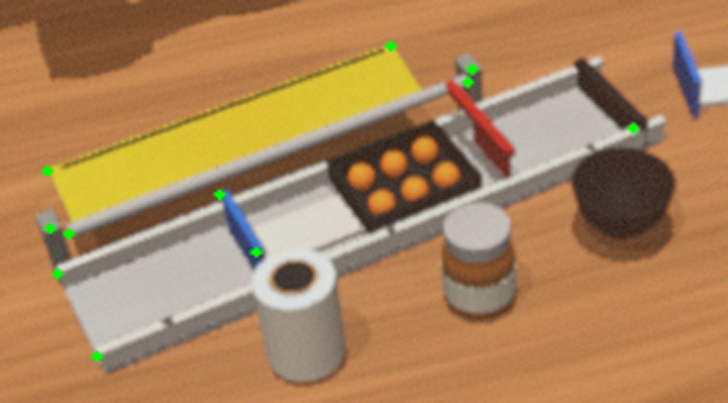

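View pics/topov.png

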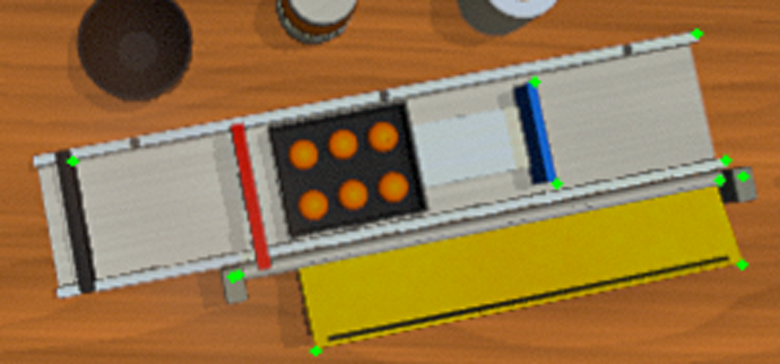

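```bash
python3 -m inch '[[[0,-1,-1,1,0,0],[0,-1,-1,1,0,0]]]' -1; python3 -c "
from h import *
rep(W(-150,49,180))"
```

```text
time: 0.35
ee_pos: [0.1617, -0.5131, 0.2556]
ee_rot: [-0.707, -0.017, 0.707, -0.017]
contact_force: [0.6, 0.8, 0.1]
gripper_width: 0.999
t 0.35 chute [-453.6  541.9  255.6] F(chute) [ 0.7 -0.8  0.1] w 0.999 q [-1.38  0.3  -0.03  1.24  0.    1.71]
shift units [  3.8  -19.11 -21.74] rot(5deg) [1.606e+01 1.000e-02 1.000e-02]
```

```bash
python3 -m inch '[[[0,0,0,-1,0,0],[0,0,0,-1,0,0],[0,0,0,-1,0,0],[0,0,0,-1,0,0],[0,0,0,-1,0,0],[0,0,0,-1,0,0],[0,0,0,-1,0,0],[0,0,0,-1,0,0],[0,0,0,-1,0,0],[0,0,0,-1,0,0],[0,0,0,-1,0,0],[0,0,0,-1,0,0],[0,0,0,-1,0,0],[0,0,0,-1,0,0],[0,0,0,-1,0,0],[0,0,0,-1,0,0],[0,0,0,-1,0,0],[0,0,0,-1,0,0],[0,0,0,-1,0,0],[0,0,0,-1,0,0]]]'; python3 -c "
from h import *
rep(W(-150,49,180))"
```

```text
time: 2.35
ee_pos: [0.1618, -0.5133, 0.256]
ee_rot: [0.439, 0.555, -0.439, 0.554]
contact_force: [-0.1, 0.2, -0.7]
gripper_width: 0.999
t 2.35 chute [-453.9  541.8  256. ] F(chute) [ 0.2  0.1 -0.7] w 0.999 q [-1.38  0.3  -0.03  1.24 -0.   -0.04]
shift units [  3.81  24.85 -14.84] rot(5deg) [-3.584e+01 -0.000e+00 -1.000e-02]
```

```bash
python3 -m inch '[[[0,0,0,-1,0,0],[0,0,0,-1,0,0],[0,0,0,-1,0,0],[0,0,0,-1,0,0],[0,0,0,-1,0,0],[0,0,0,-1,0,0],[0,0,0,-1,0,0],[0,0,0,-1,0,0],[0,0,0,-1,0,0],[0,0,0,-1,0,0],[0,0,0,-1,0,0],[0,0,0,-1,0,0],[0,0,0,-1,0,0],[0,0,0,-1,0,0],[0,0,0,-1,0,0],[0,0,0,-1,0,0],[0,0,0,-1,0,0],[0,0,0,-1,0,0]]]'; python3 -m inch '[[[0,0,0,-1,0,0],[0,0,0,-1,0,0],[0,0,0,-1,0,0],[0,0,0,-1,0,0],[0,0,0,-1,0,0],[0,0,0,-1,0,0],[0,0,0,-1,0,0],[0,0,0,-1,0,0],[0,0,0,-1,0,0],[0,0,0,-1,0,0],[0,0,0,-1,0,0],[0,0,0,-1,0,0],[0,0,0,-1,0,0],[0,0,0,-1,0,0],[0,0,0,-1,0,0],[0,0,0,-1,0,0],[0,0,0,-1,0,0],[0,0,0,-0.85,0,0]]]'; python3 -c "
from h import *
rep(W(-150,49,180))"
```

```text
time: 4.15
ee_pos: [0.1618, -0.5133, 0.2559]
ee_rot: [-0.081, 0.702, 0.082, 0.702]
contact_force: [-1.2, 0.2, -0.1]
gripper_width: 1.005
time: 5.95
ee_pos: [0.1685, -0.512, 0.256]
ee_rot: [-0.547, 0.448, 0.55, 0.445]
contact_force: [-0.2, 0.4, 1.0]
gripper_width: 1.002
t 5.95 chute [-454.  535.  256.] F(chute) [0.4 0.1 1. ] w 1.002 q [-1.37  0.3  -0.02  1.24 -0.01 -3.14]
shift units [  3.65 -24.12  15.52] rot(5deg) [-0.15  0.01 -0.08]
```

```bash
python3 -m inch '[[[0,-1,0.65,0,0,0],[0,-1,0.65,0,0,0],[0,-1,0.65,0,0,0],[0,-1,0.65,0,0,0],[0,-1,0.65,0,0,0],[0,-1,0.65,0,0,0],[0,-1,0.65,0,0,0],[0,-1,0.65,0,0,0],[0,-1,0.65,0,0,0],[0,-1,0.65,0,0,0],[0,-1,0.65,0,0,0],[0,-1,0.65,0,0,0],[0,-1,0.65,0,0,0],[0,-1,0.65,0,0,0],[0,-1,0.65,0,0,0],[0,-1,0.65,0,0,0],[0,-1,0.65,0,0,0],[0,-1,0.65,0,0,0],[0,-1,0.65,0,0,0]]]'; python3 -c "
from h import *
rep(W(-150,49,180))"
```

```text
time: 7.85
ee_pos: [0.4918, -0.1924, 0.2537]
ee_rot: [-0.547, 0.448, 0.55, 0.445]
contact_force: [-0.3, -0.2, -0.7]
gripper_width: 0.998
t 7.85 chute [-211.7  150.4  253.7] F(chute) [-0.1  0.3 -0.7] w 0.998 q [-0.49  0.29 -0.05  1.23 -0.   -2.27]
shift units [ 3.65 -5.05  3.15] rot(5deg) [-0.16  0.   -0.08]
```

```bash
python3 -m inch '[[[0.5,-1,0.63,-0.15,0,-0.08],[0.6,-1,0.63,0,0,0],[0.7,-1,0.63,0,0,0],[0.9,-1,0.63,0,0,0],[0.9,-1,0.63,0,0,0],[0,0,0,0,0,0]]]'; python3 - <<'E'
from h import *
rep(W(-150,49,95))
o=arm.get_obs(); im=arm.read_camera('wrist'); cv2.imwrite('pics/w1.png',im[:,:,::-1])
im=arm.read_camera('top'); cv2.imwrite('pics/t1.png',im[:,:,::-1])
E
```

```text
time: 8.45
ee_pos: [0.5753, -0.1081, 0.1787]
ee_rot: [-0.55, 0.442, 0.553, 0.442]
contact_force: [-1.1, -0.2, -1.1]
gripper_width: 1.003
t 8.45 chute [-147.3   50.6  178.7] F(chute) [ 0.1  1.1 -1.1] w 1.003 q [-0.29  0.43 -0.04  1.1   0.   -2.09]
shift units [ 4.18 -0.09 -0.15] rot(5deg) [ 0.03  0.04 -0.03]
```

View pics/w1.png

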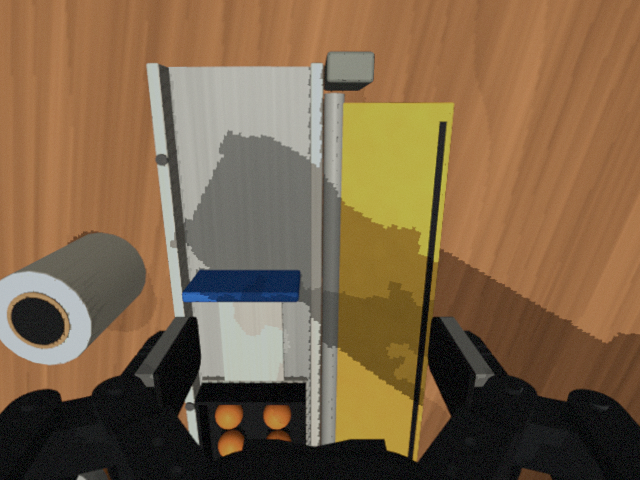

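View pics/t1.png

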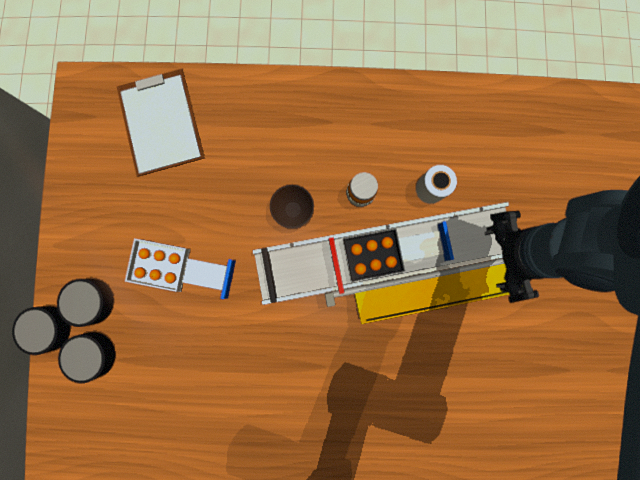

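```bash
python3 - <<'E'
from h import *
np.set_printoptions(precision=1,suppress=True)
o=arm.get_obs()
im=cv2.imread('pics/w1.png')
for n,p in {'tabtop rear':(-113,40,51),'tabtop rear L':(-113,-40,51),'post':(-253,62,64),'hinge':(-240,62,51),'hinge2':(-60,62,57),'treadcorner':(-235,126.7,69),'tr2':(-100,126.7,69),'wallfar':(-260,-56,26),'wallnear in':(-260,48,26),'wallnear out':(-260,56,26)}.items():
    q=proj('wrist',[W(*p)],o)[0]; print(n,q); cv2.circle(im,tuple(int(round(t)) for t in q),3,(0,255,0),-1)
cv2.imwrite('pics/w1ov.png',im)
print('tab', toC(onz('wrist',[[187,296]],.051,o)[0]),toC(onz('wrist',[[299,296]],.051,o)[0]),toC(onz('wrist',[[187,291]],.051,o)[0]))
E
```

```text
tabtop rear [298.3 295.9]
tabtop rear L [181.4 295.7]
post [334.6  71.2]
hinge [333.2  97.7]
hinge2 [329.9 367.7]
treadcorner [452.4 105.9]
tr2 [430.9 325.7]
wallfar [146.4  67.5]
wallnear in [309.7  66.5]
wallnear out [322.3  66.5]
tab [-112.8  -36.1   51. ] [-112.9   40.5   51. ] [-116.5  -35.8   51. ]
```

View pics/w1ov.png

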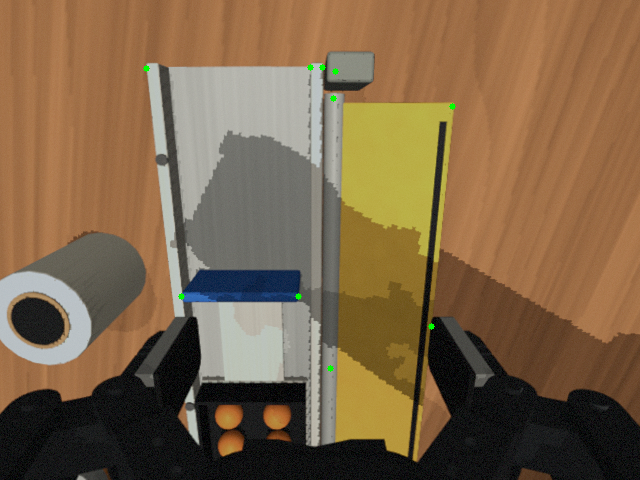

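```bash
python3 -m inch '[[[1,-0.08,-0.1,0,0,0],[1,0,0,0,0,0],[1,0,0,0,0,0],[0.4,0,0,0,0,0],[0.3,0,0,0,0,0],[0.3,0,0,0,0,0]]]'; python3 -m inch '[[[0.25,0,0,0,0,0],[0.25,0,0,0,0,0]]]';python3 -m inch '[[[0.25,0,0,0,0,0],[0.25,0,0,0,0,0]]]'; python3 -c "
from h import *
rep(W(-150,49,62))"
```

```text
time: 9.15
ee_pos: [0.5783, -0.1128, 0.1028]
ee_rot: [0.552, -0.443, -0.55, -0.444]
contact_force: [-0.7, -0.1, 0.6]
gripper_width: 0.997
time: 9.35
ee_pos: [0.5782, -0.1123, 0.0923]
ee_rot: [0.552, -0.443, -0.55, -0.443]
contact_force: [0.4, 0.3, 0.6]
gripper_width: 1.001
time: 9.55
ee_pos: [0.5779, -0.1121, 0.0818]
ee_rot: [0.552, -0.443, -0.551, -0.443]
contact_force: [-0.5, 0.0, -0.8]
gripper_width: 0.998
t 9.55 chute [-151.8   48.9   81.8] F(chute) [ 0.1  0.5 -0.8] w 0.998 q [-0.3   0.51 -0.18  0.88  0.   -2.09]
shift units [0.99 0.   0.09] rot(5deg) [-0.01 -0.    0.01]
```

```bash
python3 -m inch '[[[0.25,0,0,0,0,0],[0.25,0,0,0,0,0]]]';python3 -m inch '[[[0.25,0,0,0,0,0],[0.25,0,0,0,0,0],[0,0,0,0,0,0]]]'; python3 - <<'E'
from h import *
rep()
o=arm.get_obs(); im=arm.read_camera('wrist'); cv2.imwrite('pics/w2.png',im[:,:,::-1])
im=arm.read_camera('scene'); cv2.imwrite('pics/s2.png',cv2.resize(im[100:325,50:390],None,fx=2.3,fy=2.3)[:,:,::-1])
E
```

```text
time: 9.75
ee_pos: [0.5776, -0.1122, 0.0718]
ee_rot: [0.551, -0.443, -0.551, -0.443]
contact_force: [-2.8, -0.1, 5.8]
gripper_width: 1.001
time: 10.05
ee_pos: [0.5769, -0.1124, 0.0617]
ee_rot: [-0.551, 0.443, 0.551, 0.443]
contact_force: [-2.6, -0.0, 5.5]
gripper_width: 1.001
t 10.05 chute [-151.9   50.    61.7] F(chute) [0.5 2.5 5.5] w 1.001 q [-0.3   0.53 -0.21  0.83 -0.   -2.09]
```

View pics/w2.png

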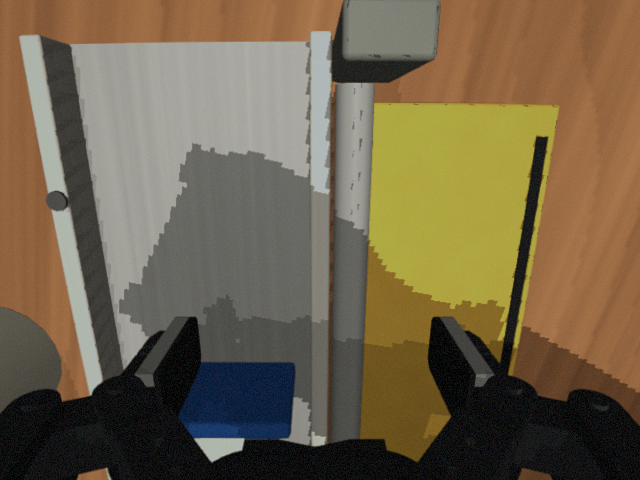

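View pics/s2.png

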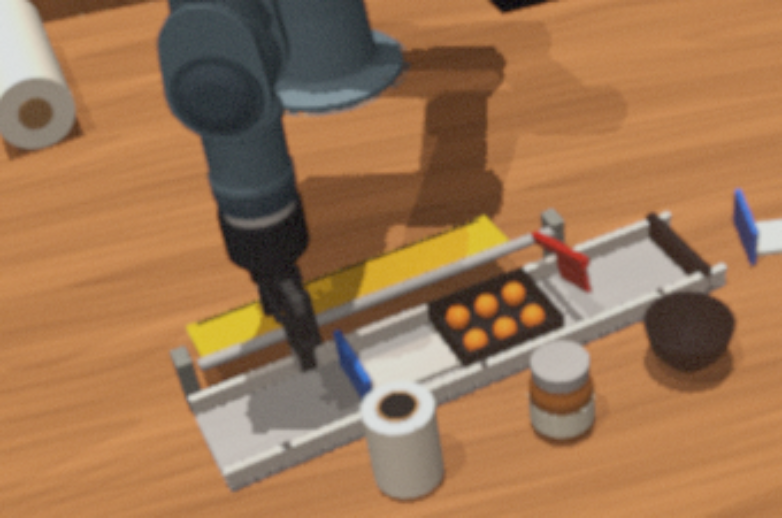

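```bash
python3 -m inch '[[[0.25,0,0,0,0,0],[0.25,0,0,0,0,0],[0.15,0,0,0,0,0],[0,0,0,0,0,0]]]'; python3 - <<'E'
from h import *
rep()
o=arm.get_obs(); im=arm.read_camera('scene'); cv2.imwrite('pics/s3.png',cv2.resize(im[100:325,50:390],None,fx=2.3,fy=2.3)[:,:,::-1])
im=arm.read_camera('top'); cv2.imwrite('pics/t3.png',cv2.resize(im[150:350,230:550],None,fx=2.4,fy=2.4)[:,:,::-1])
E
```

```text
time: 10.55
ee_pos: [0.5791, -0.1121, 0.05]
ee_rot: [0.552, -0.442, -0.55, -0.444]
contact_force: [0.6, 0.9, 7.5]
gripper_width: 0.997
t 10.55 chute [-152.1   47.8   50. ] F(chute) [ 0.7 -0.8  7.5] w 0.997 q [-0.3   0.54 -0.22  0.81  0.   -2.09]
```

View pics/s3.png

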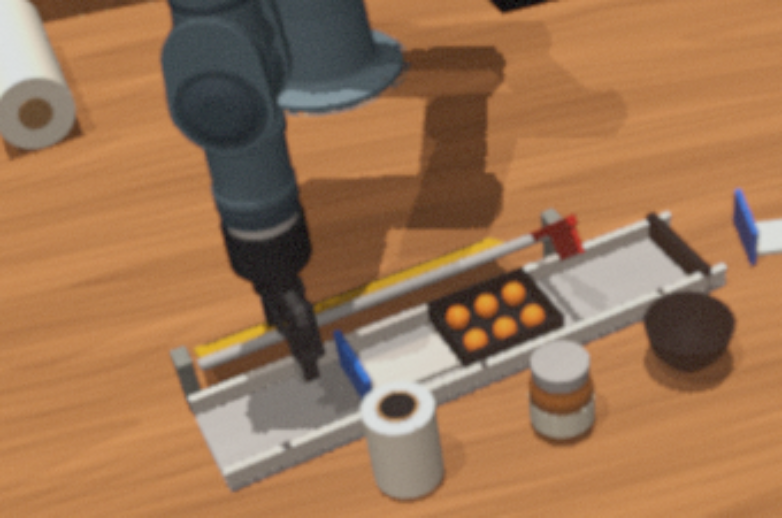

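View pics/t3.png

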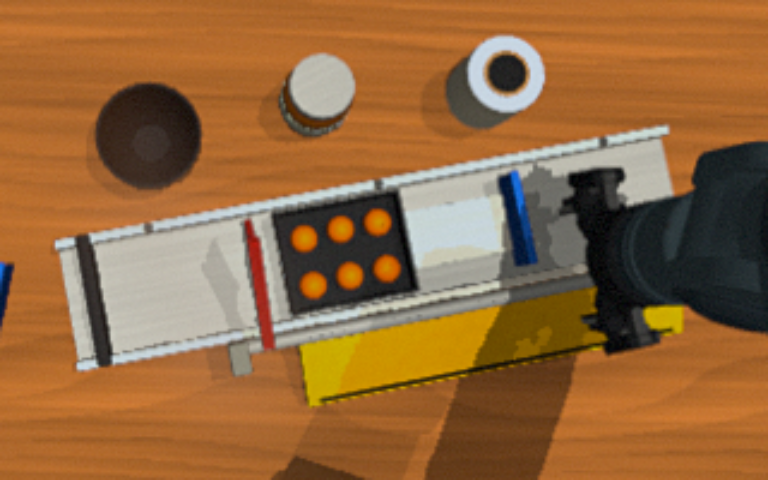

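```bash
python3 - <<'E'
from h import *
np.set_printoptions(precision=1,suppress=True)
for q in(0,.4,.5,.6,.7,.8,.9):
    s=.26-q; y=62+67*np.cos(s)-2*np.sin(s); z=51+67*np.sin(s)+2*np.cos(s)
    a=proj('scene',[W(-235,y,z),W(95,y,z)]); b=proj('top',[W(95,y,z),W(-235,y,z)])
    print(q,((a-[50,100])*2.3).ravel(),((b-[230,150])*2.4).ravel())
E
```

```text
0 [178.7 310.3 482.8 200. ] [314.6 418.3 708.6 338.5]
0.4 [184.3 329.1 483.6 218.8] [311.9 418.2 695.  340.7]
0.5 [186.2 334.7 484.4 224.2] [310.9 416.1 691.3 339.3]
0.6 [188.2 340.5 485.6 229.9] [309.7 413.4 687.5 337.2]
0.7 [190.3 346.6 487.  235.6] [308.5 409.9 683.7 334.3]
0.8 [192.6 352.7 488.7 241.5] [307.1 405.8 680.  330.8]
0.9 [195.  359.  490.5 247.4] [305.7 401.2 676.4 326.7]
```

```bash
python3 -m inch '[[[0,0.05,0.3,0,0,0],[0,0,0.3,0,0,0],[0,0,0.3,0,0,0],[0,0,0.2,0,0,0],[0,0,0.2,0,0,0],[0,0,0.2,0,0,0],[0,0,0.2,0,0,0],[0,0,0.2,0,0,0]]]';python3 -m inch '[[[0,0,0.2,0,0,0],[0,0,0.2,0,0,0],[0,0,0.2,0,0,0],[0,0,0.2,0,0,0]]]'; python3 - <<'E'
from h import *
rep()
im=arm.read_camera('scene'); cv2.imwrite('pics/s4.png',cv2.resize(im[100:325,50:390],None,fx=2.3,fy=2.3)[:,:,::-1])
im=arm.read_camera('top'); cv2.imwrite('pics/t4.png',cv2.resize(im[150:350,230:550],None,fx=2.4,fy=2.4)[:,:,::-1])
E
```

```text
time: 11.45
ee_pos: [0.5693, -0.078, 0.0499]
ee_rot: [0.553, -0.445, -0.549, -0.442]
contact_force: [-1.1, -6.9, 4.7]
gripper_width: 1.002
time: 11.85
ee_pos: [0.5659, -0.0624, 0.0499]
ee_rot: [0.553, -0.445, -0.549, -0.442]
contact_force: [-1.2, -7.4, 5.1]
gripper_width: 0.998
t 11.85 chute [-100.7   49.9   49.9] F(chute) [-7.   2.8  5.1] w 0.998 q [-0.22  0.51 -0.28  0.78 -0.01 -2.  ]
```

View pics/s4.png

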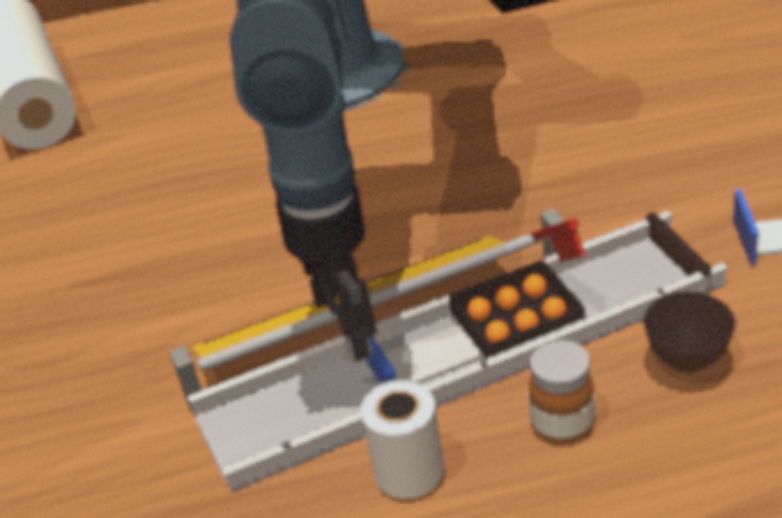

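View pics/t4.png

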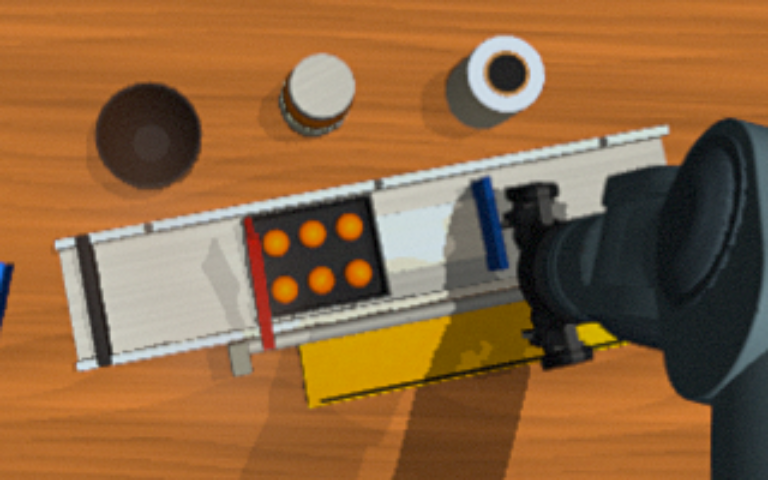

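The carrier is sliding with about 7 N, and the gate is staying up at about 0.77 rad.

```bash
python3 -m inch '[[[0,0,0.25,0,0,0],[0,0,0.3,0,0,0],[0,0,0.3,0,0,0],[0,0,0.3,0,0,0],[0,0,0.3,0,0,0],[0,0,0.3,0,0,0],[0,0,0.3,0,0,0],[0,0,0.3,0,0,0],[0,0,0.3,0,0,0],[0,0,0.3,0,0,0]]]'; python3 - <<'E'
from h import *
rep(W(-100,49,50))
im=arm.read_camera('scene'); cv2.imwrite('pics/s5.png',cv2.resize(im[100:325,50:390],None,fx=2.3,fy=2.3)[:,:,::-1])
E
```

```text
time: 12.95
ee_pos: [0.5533, -0.0046, 0.0499]
ee_rot: [0.553, -0.445, -0.549, -0.442]
contact_force: [-1.4, -8.2, 6.2]
gripper_width: 1.005
t 12.95 chute [-41.6  49.8  49.9] F(chute) [-7.7  3.1  6.2] w 1.005 q [-0.12  0.48 -0.33  0.76 -0.01 -1.91]
shift units [ 0.02 -0.05 -2.92] rot(5deg) [-0.02 -0.08  0.01]
```

View pics/s5.png

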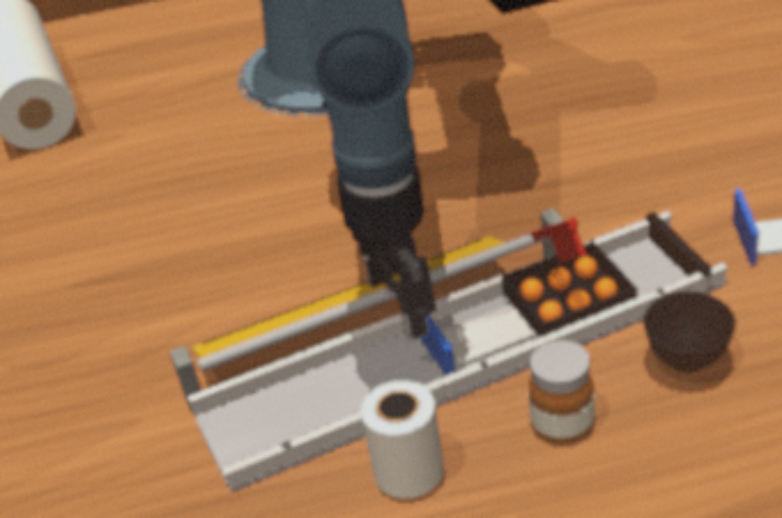

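The tray is passing under the raised blade without touching it. There are about 72 mm left to push.

```bash
python3 -m inch '[[[0,0,0.25,0,0,0],[0,0,0.3,0,0,0],[0,0,0.3,0,0,0],[0,0,0.3,0,0,0],[0,0,0.3,0,0,0],[0,0,0.3,0,0,0],[0,0,0.3,0,0,0],[0,0,0.3,0,0,0],[0,0,0.3,0,0,0],[0,0,0.2,0,0,0]]]';python3 -m inch '[[[0,0,0.15,0,0,0],[0,0,0.15,0,0,0]]]'; python3 - <<'E'
from h import *
rep(W(-100,49,50))
im=arm.read_camera('top'); cv2.imwrite('pics/t6.png',cv2.resize(im[150:350,230:550],None,fx=2.4,fy=2.4)[:,:,::-1])
E
```

```text
time: 14.0
ee_pos: [0.541, 0.0513, 0.0499]
ee_rot: [0.553, -0.445, -0.549, -0.442]
contact_force: [-1.8, -8.1, 7.5]
gripper_width: 1.0
time: 14.2
ee_pos: [0.5398, 0.057, 0.0499]
ee_rot: [0.553, -0.445, -0.549, -0.442]
contact_force: [-1.0, -7.9, 7.1]
gripper_width: 1.002
t 14.2 chute [21.5 49.8 49.9] F(chute) [-7.5  2.7  7.1] w 1.002 q [-0.01  0.47 -0.36  0.75 -0.01 -1.79]
shift units [ 0.04 -0.05 -6.07] rot(5deg) [-0.02 -0.08  0.01]
```

View pics/t6.png

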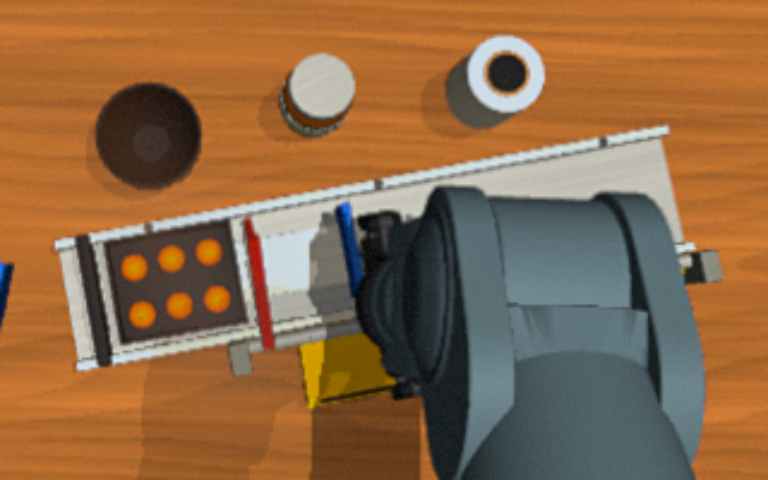

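```bash
python3 -m inch '[[[0,0,0.1,0,0,0],[0,0,0.1,0,0,0]]]';python3 -m inch '[[[0,0,0.1,0,0,0],[0,0,0.1,0,0,0]]]'; python3 -c "
from h import *
rep()"
```

```text
time: 14.45
ee_pos: [0.5389, 0.0608, 0.0499]
ee_rot: [0.553, -0.445, -0.549, -0.442]
contact_force: [-2.2, -7.4, 7.4]
gripper_width: 0.999
time: 14.65
ee_pos: [0.538, 0.0647, 0.0499]
ee_rot: [0.553, -0.445, -0.549, -0.442]
contact_force: [-0.6, -8.6, 6.6]
gripper_width: 1.001
t 14.65 chute [29.4 49.8 49.9] F(chute) [-8.3  2.5  6.6] w 1.001 q [ 0.01  0.46 -0.36  0.75 -0.01 -1.78]
```

```bash
python3 -m inch '[[[0,0,0.08,0,0,0]]]';python3 -m inch '[[[0,0,0.08,0,0,0]]]';python3 -m inch '[[[0,0,0.08,0,0,0]]]'; python3 -c "
from h import *
rep()"
```

```text
time: 14.75
ee_pos: [0.5378, 0.0657, 0.0499]
ee_rot: [0.553, -0.445, -0.548, -0.442]
contact_force: [-0.5, -12.4, 6.8]
gripper_width: 1.001
time: 14.85
ee_pos: [0.5379, 0.066, 0.0499]
ee_rot: [0.554, -0.446, -0.547, -0.442]
contact_force: [0.0, -17.3, 5.7]
gripper_width: 0.999
time: 14.95
ee_pos: [0.538, 0.0663, 0.05]
ee_rot: [0.554, -0.447, -0.546, -0.441]
contact_force: [1.0, -20.4, 5.8]
gripper_width: 1.002
t 14.95 chute [31.  49.5 50. ] F(chute) [-20.2   3.4   5.8] w 1.002 q [ 0.01  0.46 -0.36  0.75 -0.01 -1.77]
```

Force went from 8 N to 20 N with the TCP at chute x 31 (30 predicted), so the carrier is on the stop. I'll back off a little, check, then lift.

```bash
python3 -m inch '[[[0,0,-0.25,0,0,0],[0,0,-0.3,0,0,0],[0,0,-0.3,0,0,0],[0,0,-0.3,0,0,0],[0,0,-0.3,0,0,0],[0,0,0,0,0,0]]]'; python3 - <<'E'
from h import *
rep()
im=arm.read_camera('top'); cv2.imwrite('pics/t7.png',cv2.resize(im[170:310,240:420],None,fx=4,fy=4,interpolation=cv2.INTER_CUBIC)[:,:,::-1])
E
```

```text
time: 15.55
ee_pos: [0.5413, 0.0439, 0.0489]
ee_rot: [-0.55, 0.443, 0.552, 0.443]
contact_force: [-2.3, 1.8, 5.4]
gripper_width: 1.002
t 15.55 chute [ 8.4 51.1 48.9] F(chute) [2.3 1.8 5.4] w 1.002 q [-0.04  0.47 -0.35  0.75  0.   -1.82]
```

View pics/t7.png

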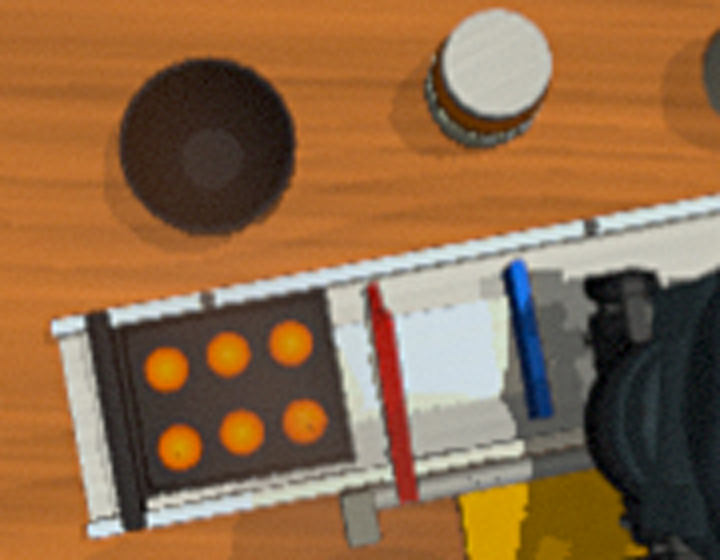

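The top view shows the tray flush with the black stop (around px 130,420), the tab free of the finger and the blade still raised. Now I lift slowly so the gate closes.

```bash
python3 -m inch '[[[-0.2,0,0,0,0,0],[-0.25,0,0,0,0,0],[-0.25,0,0,0,0,0],[-0.25,0,0,0,0,0],[-0.25,0,0,0,0,0],[-0.25,0,0,0,0,0],[-0.3,0,0,0,0,0],[-0.5,0,0,0,0,0],[-1,0,0,0,0,0],[-1,0,0,0,0,0],[-1,0,0,0,0,0],[-1,0,0,0,0,0],[-1,0,0,0,0,0],[-1,0,-1,0,0,0],[-1,0,-1,0,0,0],[0,0,-1,0,0,0],[0,0,-1,0,0,0],[0,0,-1,0,0,0],[0,0,-1,0,0,0],[0,0,0,0,0,0]]]'; python3 - <<'E'
from h import *
rep()
im=arm.read_camera('top'); cv2.imwrite('pics/t8.png',cv2.resize(im[150:350,230:550],None,fx=2.4,fy=2.4)[:,:,::-1])
im=arm.read_camera('scene'); cv2.imwrite('pics/s8.png',cv2.resize(im[100:325,50:390],None,fx=2.3,fy=2.3)[:,:,::-1])
E
```

```text
time: 17.6
ee_pos: [0.5686, -0.0756, 0.2343]
ee_rot: [0.551, -0.444, -0.55, -0.444]
contact_force: [0.4, 0.1, -0.0]
gripper_width: 0.997
t 17.6 chute [-114.2   50.2  234.3] F(chute) [ 0.  -0.4 -0. ] w 0.997 q [-0.24  0.38  0.03  1.22 -0.   -2.03]
```

View pics/t8.png

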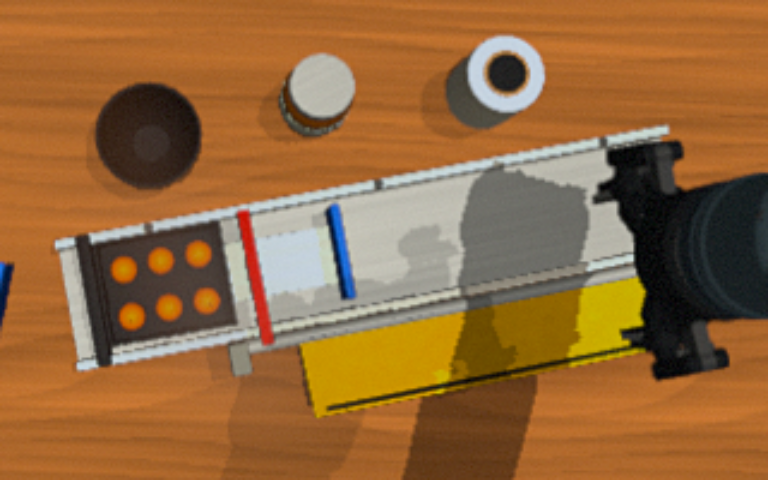

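View pics/s8.png

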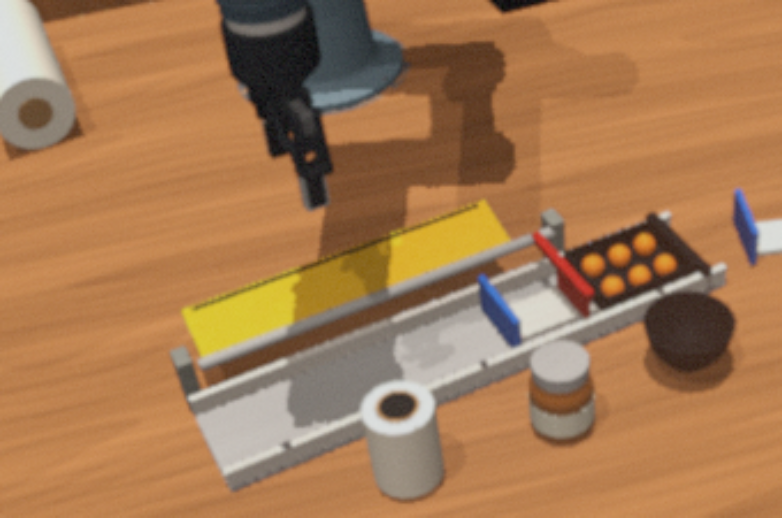

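```bash
python3 - <<'E'
from h import *
im=cv2.imread('pics/t8.png'); print('tab centre chute',toC(onz('top',[[230+340/2.4,150+252/2.4]],.051)[0]).round(1),'(expect x 45)')
print('tray rear',toC(onz('top',[[230+229/2.4,150+272/2.4]],.038)[0]).round(1),'(expect 140)')
arm.close_job()
E
```

```text
tab centre chute [46.5 -0.8 51. ] (expect x 45)
tray rear [139.2  -2.2  38. ] (expect 140)
the job is handed in; nothing more can be done
```

The tray carrier is against the black end stop, the red gate has closed behind it, and the job is handed in at about 17.7 s of the 40 s allowed.

- **Gate:** One fingertip held the treadle down. I read the gate angle as about 0.77 rad from the scene and top pictures taken just before the push. The picture taken as the tray went under showed the blade clear of it.
- **Push:** The other finger pushed the blue tab with about 7–8 N. The force rose to 20 N at the stop, with the TCP at chute x 31 mm against 30 mm predicted.
- **Retreat:** I drew the hand back about 23 mm with the gate still open, then lifted it so the gate closed.
- **Last checks:** The tab centre is at chute x 46.5 mm (45 expected) and the rear of the tray is at 139.2 mm (140 expected), both within measuring error. The pictures show the blade down between tray and tab. The film roll, pot, jar and white look-alike look unmoved. The hand is clear, and the force reads about 0 N.
- **Disagreements:**
  - With the gripper open, the fingertips met the treadle about 13 mm later than `arm.tip_reach` implied, so I set the height from the contact instead.
  - The post tops, taken as centred on the hinge line, put the chute about 6 mm off sideways from the wall and treadle edges. I used the walls and treadle, and the wrist picture agreed with them.

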